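# Show a carved jade plaque on the viewing light box

### The job

Take the rectangular carved plaque off its easel and lay it gently, carved face up, in the recess of the light box, flat on the window. Then switch the lamp on with the round power key and, once that key is back up, press the brighter key, the triangle that points towards the recess. Leave the middle key unpressed and the other goods on the counter where they are.

Things in the scene. Friction and masses are not known exactly. Their poses are not given: they have to be found in the camera images.
- plaque: Rectangular jade plaque 96 (x) x 64 (y) x 15 mm (z), 0.23 kg. Plain flat back; carved face with raised 6 mm border, central rosette, corner scrolls. Origin: centre of the plain back; z points out of the carved face; both ends alike. It starts on the easel, reclined 30 degrees from upright, carved face out, x pointing down to the ledge, z pointing 30 degrees above the easel's x.
- easel: Small dark wooden easel, fixed. Origin: on the counter beneath; x = the level direction it faces (away from the robot). Ledge and rest are 44 mm wide, so the plaque's long side edges are free. The plaque's lower back edge is 26 mm above the counter; a lip rises 6 mm in front of its foot with 8 mm of slack; a rear prop reaches 79 mm behind the origin.
- disc_stand: Bystander: round jade disc (86 mm across, with a hole) fixed upright in a dark wooden foot 50 x 85 mm, 103 mm tall over all, fixed to the counter. Origin under its centre. It and the easel can swap places.
- lightbox: Viewing light box, flat aluminium case 210 mm long (its x) x 170 mm wide (its y), deck 32 mm above the counter, fixed. Origin: under its centre; the black key panel is at its -x end (towards the robot), the recess at the +x end.
- recess (a point): Centre of the floor of the light box's rectangular recess, axes as the light box: 102 mm (x) x 70 mm (y), 8 mm deep; floor (white window) 24 mm above the counter. Midway along each long side is a finger cut-out 64 mm long in x, out to 67 mm from the centre line, as deep as the recess, so fingers can hold the plaque by its long sides all the way down.
- key_power (a joint): Travel of the power key, m: 0 = up, 0.005 = fully down. Sprung, 4.5 N fully down; it comes back when let go.
- key_power_top (a point): Centre of the top of the power key: the round key, 28 mm across, at the +y end of the key row; top 10 mm above the deck.
- key_down (a joint): Travel of the dimmer key (not to be pressed), m: 0 = up, 0.005 = fully down; sprung like the others.
- key_down_top (a point): Centre of the top of the dimmer key: the middle key of the row, a triangle 31 mm a side pointing at the light box's near (-x) edge; top 10 mm above the deck, 52 mm from each neighbour.
- key_up (a joint): Travel of the brighter key, m: 0 = up, 0.005 = fully down. Sprung, 4.5 N fully down; it comes back when let go.
- key_up_top (a point): Centre of the top of the brighter key: at the -y end of the row, a triangle 31 mm a side pointing towards the recess (+x of the light box); top 10 mm above the deck.
- bangle_a: Bystander: loose white-green jade bangle lying flat, 78 mm across, 11 mm high; origin under its centre.
- bangle_b: Bystander: loose green jade bangle lying flat, 75 mm across, 13 mm high; origin under its centre.
- torch: Bystander: loose dark steel pocket torch lying along its x, 120 mm long, 32 mm across the head; origin under its middle.
- gift_box: Bystander: loose closed gift box, 99 x 99 x 40 mm, blue lid; origin under its centre.
- loupe: Bystander: loose black loupe, 38 mm across, 26 mm high, with a flat steel handle along its x; origin under the lens.
Mind the look-alikes: they are no part of the job. What is shaped like the plaque but pink is not meant.

How it is judged (in metres and radians):
On the way, in this order (a step that is already met when the one before it is completed fails the run):
1. the plaque lies carved face up, flat on the floor of the recess, let go (z of plaque in the frame of recess between -0.0025 and 0.0025 m and x of plaque in the frame of recess between -0.007 and 0.007 m and y of plaque in the frame of recess between -0.007 and 0.007 m and angle between plaque's own z axis and vertical below 0.07 rad and contact force between plaque and the fingers below 0.3 N), for 0.3 s.
2. the power key is pressed down while the plaque lies in the recess and the other keys are up (z of plaque in the frame of recess between -0.0025 and 0.0025 m and x of plaque in the frame of recess between -0.007 and 0.007 m and y of plaque in the frame of recess between -0.007 and 0.007 m and angle between plaque's own z axis and vertical below 0.07 rad and value of joint key_power above 0.0035 m and value of joint each of key_up, key_down below 0.0015 m), for 0.05 s.
3. then, with the power key back up, the brighter key is pressed down (z of plaque in the frame of recess between -0.0025 and 0.0025 m and x of plaque in the frame of recess between -0.007 and 0.007 m and y of plaque in the frame of recess between -0.007 and 0.007 m and angle between plaque's own z axis and vertical below 0.07 rad and value of joint key_up above 0.0035 m and value of joint each of key_power, key_down below 0.0015 m), for 0.05 s.
At the end, for the whole second after the job is handed in: The plaque lies released and at rest in the recess: carved face up within 0.07 rad, back within 2.5 mm of the recess floor, centre within 7 mm of the recess centre in x and y. All three keys are back up (within 1.5 mm), after power and then brighter were pressed over 3.5 mm down (all of step 1 and linear speed of plaque below 0.01 m/s and angular speed of plaque below 0.1 rad/s and value of joint each of key_power, key_up, key_down below 0.0015 m); the robot touches nothing.
It fails at once if the middle (dimmer) key is pressed (value of joint key_down above 0.0025 m).
It fails at once if the plaque is dropped (falls free of the fingers at over 0.6 m/s, a fall of about 2 cm) (contact force between plaque and the fingers below 0.3 N and linear speed of plaque above 0.6 m/s).
It fails at once if the plaque is banged or forced onto the light box (over 60 N) (contact force between plaque and lightbox above 60 N).
It fails at once if another article on the counter is pushed more than 30 mm (distance of any of bangle_a, bangle_b, torch, gift_box, loupe from where it was at the start of the episode above 0.03 m).
It also fails if it takes over 56 s, if anything falls off the work surface, if the arm or the gripper's body presses on something with over 40 N, if the wrist force passes 120 N, or if a joint passes its speed limit or range.

### The arm

A 6-joint arm with a two-finger parallel gripper is mounted at the origin on the work surface. World frame = base frame: x ahead of the robot, y to its left, z up, the work surface at z = 0. Lengths are in mm, angles in rad, forces in N, time in s.
With the tool pointing down it reaches from about 400 to 825 mm from the base axis. Payload 7 kg.
Tool frame: the origin (TCP) lies midway between the tips of the shut fingers; the grasp point (between the pads) lies 19 mm behind it (grip_point_offset is the distance from the TCP to the grasp point, in mm); z points along the fingers, y is the line along which they close (so a half turn about z gives the same grasp; the last joint's range is limited). The gripper opens to 85 mm and grips with 20 to 120 N. Pads are 22 mm wide; open, the fingers measure 114 mm over their backs; the gripper's body (76 mm by 85 mm) begins 54 mm behind the grasp point. The pads swing forward as they close: fully open they stand 13 mm farther back than shut.
Start: joints at [1.493, 0.359, 0.012, 0, -1.224, -0.288], TCP at [241.452, 630.314, 196.402] pointing down, gripper open.
Joint ranges: [-3.07, 3.07], [-1.43, 2.12], [-1.02, 1.25], [-3.03, 1.67], [-3.05, -0], [-3.03, 3.03]. Speed limits (rad/s): [2.39, 2.39, 3.01, 3.14, 3.14, 3.14].

### API

Orientations are given as a rotation vector (axis times angle).
In Python, from cell import * gives the robot as it stands.
- The arm moves only by the tool jog_arm, never from a script. Its argument "deltas" is a list that holds one entry, the list of rows, each a list of 7 numbers: the shift along the world's x, y, z in mm, then the turn, a rotation vector about the world's x, y, z in degrees, then the closure, from 0 (fully open) to 1 (shut). A call has 1 to 10 rows; each row shifts and turns the commanded pose from where the row before left it; what a row does not reach is not made up. A row lasts 1/8 s, in which the tool goes at most 62.5 mm and 10.7 degrees, less where a joint would pass 70% of its speed; a pose out of reach is approached as far as the arm can. A call with a gripper value outside its range is refused whole. The fingers move at their own pace and stop on an object; the grip force is fixed at half the most. Time passes only in rows, so rows that do not move let the fingers close. It gives the time, the measured TCP pose, the force, the opening and the grip force at its end, in the units of the state.
- sense(): the state, without advancing time (a new reading comes with each control period).
- read_camera(name): name is "side" or "top"; returns a dict with "pixels" (480x640x3 uint8, red, green, blue), "mtx" (3x3 intrinsics, pixels), "R" (3x3) and "t" (3): a world point X has camera coordinates R X + t. Camera axes: x right, y down, z forward; pixel columns grow to the right and rows downward; lengths in mm; the calibration is good to about 2 mm. A picture is of the moment at which its call begins. There is no depth.
- close_job(): hands the job in; it is judged then, once.
The state is a dict: "time_s": time; "joints": joint angles; "dq": joint speeds; "effort": joint torques, N m; "eef_pos": TCP position; "ee_rot": TCP orientation; "wrist_force": force on the tool from outside, world axes, zero at the start; "moment": the same for the moment, N m; "grip_width": finger opening in mm; "gripper_force": force on a finger pad.
Only numpy, scipy, OpenCV 4.12 (cv2) and the standard library are available. Lean on these libraries where they do the work, as an engineer would, in place of code of your own. Each camera call takes 0.05 s, during which the arm holds its last target. There are 200 camera calls.

## Working session

There is one attempt and no reset: what is moved stays moved. The work goes in short steps, Python scripts to look and compute and a tool call to move; the robot and the scene stay as the last step left them, time stands still between calls to the robot, and variables do not carry over. Pictures are saved under pics/ and viewed, at most 10 in all, crops included, and the job is handed in when it is done.

Besides the shell and the picture viewer there is one more tool, called by a JSON object that holds its "fn" and its "kwargs". jog_arm: Moves the arm, as the interface text tells. Its arguments: {"type":"object","properties":{"deltas":{"type":"array"}},"required":["deltas"]}

```bash
mkdir -p pics; ls; python3 - <<'E'
from cell import *
import cv2,numpy as np
for n in("top","side"):
    c=read_camera(n); cv2.imwrite(f"pics/{n}0.png",c["pixels"][:,:,::-1])
    np.savez(f"{n}0.npz",**c)
    print(n,c["mtx"].round(1).tolist(),(-c["R"].T@c["t"]).round(0),c["R"].round(2).tolist())
print(sense())
E
```

```text
pics
top [[455.8, 0.0, 315.5], [0.0, 455.8, 235.2], [0.0, 0.0, 1.0]] [ 427.   54. 1029.] [[-0.01, -1.0, -0.01], [-1.0, 0.01, -0.04], [0.04, 0.01, -1.0]]
side [[441.3, 0.0, 318.7], [0.0, 441.3, 240.9], [0.0, 0.0, 1.0]] [ 388. -649.  569.] [[0.99, -0.12, 0.0], [-0.07, -0.58, -0.81], [0.1, 0.8, -0.59]]
{'time_s': 0.1, 'joints': array([ 1.49307723e+00,  3.59318388e-01,  1.11622902e-02, -3.00350720e-04,
       -1.22410162e+00, -2.88115959e-01]), 'dq': array([ 0.00053346, -0.00250441,  0.00364952,  0.0006401 , -0.00210161,
        0.00039123]), 'effort': array([-8.66321316e-04, -5.84765589e+01,  2.94107527e+01,  6.95452228e+00,
       -3.15902471e-03,  1.07123236e-05]), 'eef_pos': array([241.31748573, 629.87899524, 195.56200565]), 'ee_rot': array([ 3.08769459e+00, -5.71341315e-01, -2.00011501e-04]), 'wrist_force': array([ 0.20836758, -0.26194506,  0.28124753]), 'moment': array([-0.02458851, -0.04739967, -0.00896581]), 'gripper_force': 0.0, 'grip_width': 85.36981155733721}
```

View pics/top0.png

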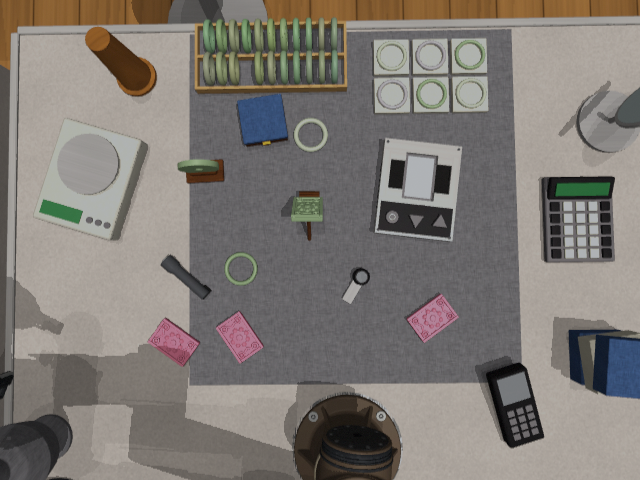

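View pics/side0.png

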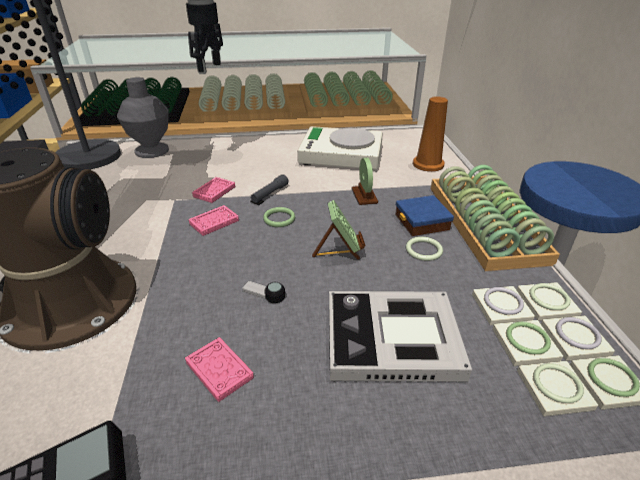

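The top view has the easel with the green plaque at about (308,210), its prop pointing down to (309,238). The light box is at (418,190), with the round power key at (392,217) and the triangles at (416,221) and (440,221). The side view shows the plaque at (345,228) and the box at (398,335). I'll zoom in on both.

```bash
python3 - <<'E'
import cv2,numpy as np
T=np.load("top0.npz")["pixels"][:,:,::-1];S=np.load("side0.npz")["pixels"][:,:,::-1]
r=lambda a,x,y,w,h,k:cv2.resize(a[y:y+h,x:x+w],(w*k,h*k),interpolation=cv2.INTER_CUBIC)
C=np.zeros((600,800,3),np.uint8)
for im,x0,y0 in((r(T,370,132,100,115,4)[:300*2],0,0),(r(S,325,285,150,100,2),400,0),(r(T,280,180,60,65,4),400,200),(r(S,300,190,75,75,4),0,460)):
    h,w=im.shape[:2];h=min(h,600-y0);w=min(w,800-x0);C[y0:y0+h,x0:x0+w]=im[:h,:w]
C[:,:]=0
C[0:460,0:400]=r(T,370,132,100,115,4)
C[0:260,400:640]=r(T,280,180,60,65,4)
C[260:560,400:700]=r(S,300,190,75,75,4)
cv2.imwrite("pics/z1.png",C)
cv2.imwrite("pics/z2.png",r(S,325,285,150,100,5)[:, :])
E
```

```text
(no output)
```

View pics/z1.png

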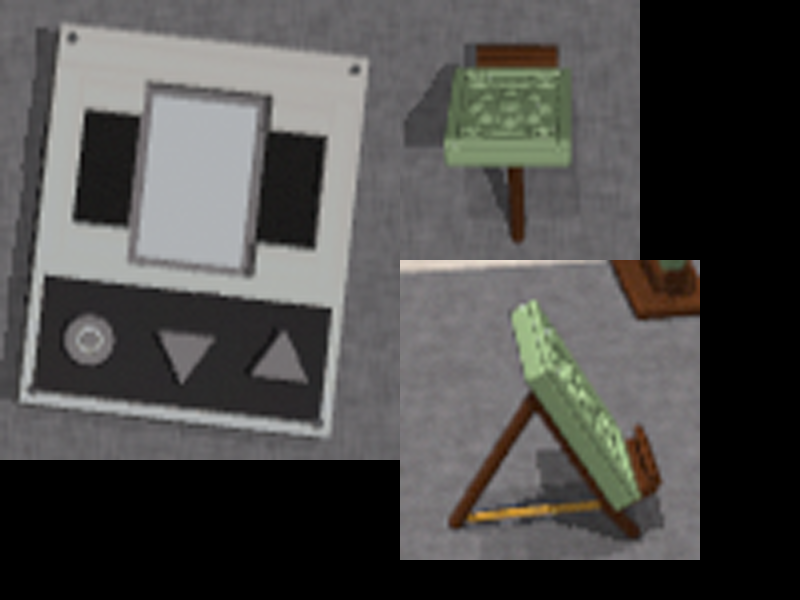

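View pics/z2.png

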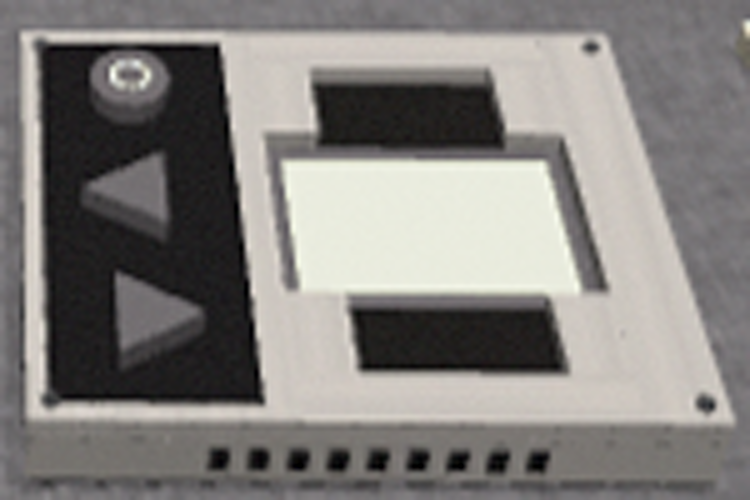

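The zoom shows the power key at the left end (round). The dimmer triangle points near and the brighter one points to the recess. Four deck screws and the plaque corners are clear, so I'll cast rays through them.

```bash
cat > h.py <<'E'
import numpy as np
def ray(c,px,z):
    c_=c; o=-c_["R"].T@c_["t"]; d=c_["R"].T@np.linalg.solve(c_["mtx"],[px[0],px[1],1.]); return o+d*(z-o[2])/d[2]
def proj(c,X):
    v=c["mtx"]@(c["R"]@np.asarray(X,float)+c["t"]); return v[:2]/v[2]
E
python3 - <<'E'
import numpy as np
from h import *
T=dict(np.load("top0.npz"));S=dict(np.load("side0.npz"))
np.set_printoptions(precision=1,suppress=True)
def zt(p,ox,oy,sx=0,sy=0,k=4): return ((p[0]-sx+.5)/k+ox-.5,(p[1]-sy+.5)/k+oy-.5)
def box(q): # TL(far left) TR BL BR
    q=np.array(q)[:,:2];c=q.mean(0);ax=(q[0]+q[1]-q[2]-q[3]);print(q.tolist(),"c",c,"yaw",np.degrees(np.arctan2(ax[1],ax[0])), "len",np.linalg.norm(ax)/2)
print("top");box([ray(T,zt(p,370,132),32) for p in((72,38),(355,70),(31,390),(319,424))])
print("side");box([ray(S,zt(p,325,285,k=5),32) for p in((592,47),(706,403),(41,44),(50,400))])
for n,p,s in(("pow",(89,340),(129,74)),("down",(185,352),(140,190)),("up",(280,360),(147,312))):
    print(n,ray(T,zt(p,370,132),42)[:2],ray(S,zt(s,325,285,k=5),42)[:2])
t=lambda p:zt(p,280,180,400,0); s=lambda p:zt(p,300,190,400,260)
print("top backtop L,R",ray(T,t((446,165)),109.1)[:2],ray(T,t((571,164)),109.1)[:2])
print("top fronttop",ray(T,t((446,142)),116.6)[:2],ray(T,t((572,141)),116.6)[:2])
print("prop",ray(T,t((517,238)),0),"lip",ray(T,t((476,48)),33)[:2],ray(T,t((557,47)),33)[:2])
print("side backtop R,L",ray(S,s((527,378)),109.1)[:2],ray(S,s((513,315)),109.1)[:2])
print("side fronttop R,L",ray(S,s((549,375)),116.6)[:2],ray(S,s((534,301)),116.6)[:2])
print("side low R back,front",ray(S,s((614,510)),26)[:2],ray(S,s((639,495)),33.5)[:2])
E
```

```text
top
[[676.9852807031912, -97.60531617873352], [656.8244235244761, -252.6011230134847], [482.94698510238857, -71.41903363672057], [462.31060550389765, -227.875955841441]] c [ 569.8 -162.4] yaw -7.464860972609401 len 195.9366738972247
side
[[677.4211063242735, -99.74086283732095], [657.4392797217849, -253.75504254576867], [483.1325674880082, -74.8271919846378], [463.1386659212306, -229.27434174282604]] c [ 570.3 -164.4] yaw -7.24413618786328 len 195.85794182152512
pow [ 509.1 -102. ] [ 509.2 -104.1]
down [ 501.9 -153.8] [ 503.1 -157.9]
up [ 496.9 -204.9] [ 496.1 -208. ]
top backtop L,R [497.6 112.2] [497.3  49. ]
top fronttop [508.6 111.6] [508.3  48.4]
prop [464.2  79.5   0. ] lip [567.7  99.9] [567.6  55.4]
side backtop R,L [496.9  47.9] [498.2 106.1]
side fronttop R,L [505.8  37.9] [508.7 105.9]
side low R back,front [542.8  47.7] [555.5  48.9]
```

{"fn": "jog_arm", "kwargs": {"deltas": [[[25,-39,8,0,0,5.25,0],[25,-39,8,0,0,5.25,0],[25,-39,8,0,0,5.25,0],[25,-39,8,0,0,5.25,0],[25,-39,8,0,5,0,0],[25,-39,8,0,5,0,0],[25,-39,8,0,5,0,0],[25,-39,8,0,5,0,0],[25,-39,8,0,5,0,0],[25,-39,8,0,5,0,0]]]}}

```text
time_s: 1.35
eef_pos: [492.2, 239.0, 276.6]
ee_rot: [-3.033, -0.001, 0.817]
wrist_force: [-0.5, 1.6, 0.5]
grip_width: 85.7
gripper_force: 0.0
```

{"fn": "jog_arm", "kwargs": {"deltas": [[[25,-39,0,0,5,0,0],[25,-39,0,0,5,0,0],[25,-39,0,0,5,0,0],[25,-39,0,0,5,0,0],[0,0,0,0,0,0,0],[0,0,0,0,0,0,0]]]}}

```text
time_s: 2.1
eef_pos: [591.7, 84.1, 275.1]
ee_rot: [-2.846, 0.0, 1.33]
wrist_force: [-0.1, -0.1, 0.5]
grip_width: 85.4
gripper_force: 0.0
```

```bash
cat >> h.py <<'E'
from scipy.spatial.transform import Rotation as Ro
def st():
    from cell import sense
    s=sense();np.set_printoptions(precision=2,suppress=True)
    M=Ro.from_rotvec(s["ee_rot"]).as_matrix();print("t",s["time_s"],"p",s["eef_pos"],"x",M[:,0],"y",M[:,1],"z",M[:,2],"F",s["wrist_force"],"w",s["grip_width"],"gf",s["gripper_force"]);return s,M
E
python3 - <<'E'
from h import *
s,M=st();print(s["joints"])
T=dict(np.load("top0.npz"));S=dict(np.load("side0.npz"))
z=lambda p,k,ox,oy:((p[0]+.5)/k+ox-.5,(p[1]+.5)/k+oy-.5)
print(np.mean([ray(T,z(p,4,370,132),32) for p in((146,84),(271,97),(253,276),(129,264))],0),np.mean([ray(S,z(p,5,325,285),32) for p in((265,133),(562,138),(608,292),(290,292))],0))
print("floor",ray(T,z((193,178),4,370,132),24))
E
```

```text
t 2.1 p [591.66  84.12 275.09] x [ 0.64 -0.   -0.77] y [-0. -1.  0.] z [-0.77  0.   -0.64] F [-0.05 -0.08  0.52] w 85.44656278759834 gf 0.0
[ 0.29  0.8   0.75 -0.32 -2.35  1.15]
[ 597.14 -166.05   32.  ] [ 597.92 -168.94   32.  ]
floor [ 599.71 -164.13   24.  ]
```

{"fn": "jog_arm", "kwargs": {"deltas": [[[4,-4,-36,0,0,0,0],[0,0,-36,0,0,0,0],[0,0,-36,0,0,0,0],[0,0,-36,0,0,0,0],[-15,0,-12.9,0,0,0,0],[-15,0,-12.9,0,0,0,0],[-15,0,-12.9,0,0,0,0],[0,0,0,0,0,0,0],[0,0,0,0,0,0,0]]]}}

```text
time_s: 3.22
eef_pos: [551.2, 81.1, 95.5]
ee_rot: [-2.849, -0.004, 1.323]
wrist_force: [-0.6, -0.1, 1.1]
grip_width: 85.4
gripper_force: 0.0
```

```bash
python3 - <<'E'
from h import *
from cell import *
import cv2
s,M=st()
C=np.zeros((600,800,3),np.uint8)
for i,(n,x,y) in enumerate((("top",258,150),("side",295,140))):
    c=read_camera(n); C[:,i*400:i*400+400]=cv2.resize(c["pixels"][y:y+150,x:x+100,::-1],(400,600),interpolation=cv2.INTER_CUBIC)
cv2.imwrite("pics/pre.png",C)
E
```

```text
t 3.225 p [551.21  81.07  95.47] x [ 0.65  0.   -0.76] y [ 0. -1. -0.] z [-0.76 -0.   -0.65] F [-0.57 -0.12  1.06] w 85.38627799507125 gf 0.0
```

View pics/pre.png

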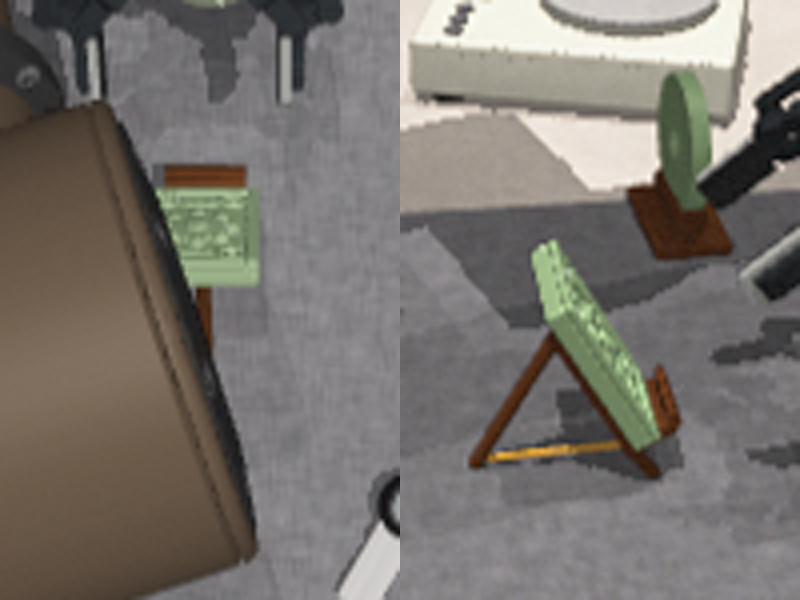

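The top view shows the fingertips at about (282,175) and (329,175), above the plaque's lower edge. The side view shows the near tip at about (480,207). I'll compare these with the projected TCP.

```bash
python3 - <<'E'
from h import *
from cell import *
T=dict(np.load("top0.npz"));S=dict(np.load("side0.npz"))
s=sense();M=Ro.from_rotvec(s["ee_rot"]).as_matrix()
for b in(0,13,32):
  for sg in(1,-1):
    X=s["eef_pos"]-b*M[:,2]+sg*43*M[:,1]
    print(b,sg,X.round(0),"crop top",(proj(T,X)-[258,150])*4,"side",(proj(S,X)-[295,140])*4+[400,0])
c=np.array([520,79.7,67.6]);print((proj(T,c)-[258,150])*4,(proj(S,c)-[295,140])*4+[400,0])
E
```

```text
0 1 [551.  38.  95.] crop top [277.85508278 179.59678866] side [660.35630079 345.82011318]
0 -1 [551. 124.  95.] crop top [110.86681117 182.09008716] side [627.79148254 253.35463675]
13 1 [561.  38. 103.] crop top [277.83324922 158.0350705 ] side [681.82681155 329.8643687 ]
13 -1 [561. 124. 103.] crop top [109.42329787 160.56823195] side [647.49318302 238.20740451]
32 1 [576.  38. 115.] crop top [277.80066086 125.85246061] side [713.57176842 306.27320099]
32 -1 [576. 124. 115.] crop top [107.26877662 128.44570543] side [676.59733742 215.83129609]
[198.52380407 246.43215294] [580.24154854 348.22898699]
```

```bash
python3 - <<'E'
from h import *
from cell import *
import cv2
S=dict(np.load("side0.npz"))
for b in(0,13,50):print("start tip",proj(S,[241.3,629.9,195.6+b]))
s=sense();print(s["time_s"],s["eef_pos"])
M=Ro.from_rotvec(s["ee_rot"]).as_matrix()
C=np.zeros((600,800,3),np.uint8)
for i,(n,x,y) in enumerate((("top",240,90),("side",325,115))):
    c=read_camera(n);im=c["pixels"][:,:,::-1].copy()
    im=cv2.resize(im[y:y+150,x:x+100],(400,600),interpolation=cv2.INTER_CUBIC)
    for sg in(1,-1):
      for b,col in((13,(0,0,255)),(32,(0,255,255)),(67,(255,0,0))):
        cv2.circle(im,tuple(int(v) for v in (proj(c,s["eef_pos"]-b*M[:,2]+sg*42.7*M[:,1])-[x,y])*4),4,col,-1)
    C[:,i*400:i*400+400]=im
cv2.imwrite("pics/pre2.png",C); print(sense()["time_s"],sense()["eef_pos"])
E
```

```text
start tip [211.51008373  85.93062817]
start tip [210.84469286  81.17319995]
start tip [208.90468428  67.30247842]
3.325 [551.26869169  80.72612499  94.77715374]
3.425 [551.00247714  80.45013334  94.18502886]
```

View pics/pre2.png

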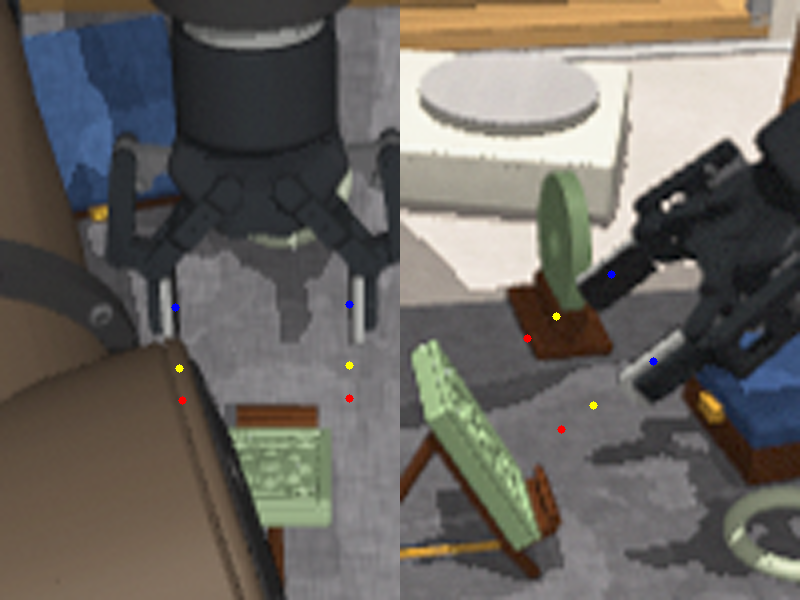

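The red, yellow and blue dots mark 13, 32 and 67 mm behind the sensed TCP. The tips in both views, at (330,176) in the top image and (383,212) in the side image, lie between yellow and blue. I'll triangulate the tips.

```bash
cat >> h.py <<'E'
import cv2
def tri(a,pa,b,pb):
    P=lambda c:c["mtx"]@np.c_[c["R"],c["t"]]
    X=cv2.triangulatePoints(P(a),P(b),np.array(pa,float),np.array(pb,float));return (X[:3]/X[3]).ravel()
E
python3 - <<'E'
from h import *
T=dict(np.load("top0.npz"));S=dict(np.load("side0.npz"))
s,M=st()
for pt,ps in(((360,343),(632,390)),((167,338),(592,300))):
    X=tri(T,(240+pt[0]/4,90+pt[1]/4),S,(325+(ps[0]-400)/4,115+ps[1]/4))
    print(X,"tool frame",M.T@(X-s["eef_pos"]), "reproj",proj(T,X)-[240+pt[0]/4,90+pt[1]/4])
# known point check: power key
print(tri(T,(392.2,217),S,(350.7,299.7)))
E
```

```text
t 3.425 p [551.    80.45  94.19] x [ 0.64  0.   -0.77] y [ 0. -1. -0.] z [-0.77  0.   -0.64] F [-0.29 -0.01 -0.67] w 85.67279830452895 gf 0.0
[588.55  32.12 126.58] tool frame [ -0.67  48.33 -49.59] reproj [ 0.26 -1.61]
[592.59 129.01 120.34] tool frame [  6.81 -48.56 -48.66] reproj [ 0.17 -1.11]
[ 509.17 -103.09   40.29]
```

{"fn": "jog_arm", "kwargs": {"deltas": [[[-12,0,-10,0,0,0,0],[-12,0,-10,0,0,0,0],[-12,0,-10,0,0,0,0],[-8,-0.5,-7,0,0,0,0],[-8,0,-7,0,0,0,0],[-6.5,0,-6,0,0,0,0],[0,0,0,0,0,0,0],[0,0,0,0,0,0,0]]]}}

```text
time_s: 4.42
eef_pos: [492.3, 79.8, 43.9]
ee_rot: [-2.847, -0.001, 1.327]
wrist_force: [-0.6, 0.8, 0.9]
grip_width: 84.8
gripper_force: 0.0
```

```bash
python3 - <<'E'
from h import *
from cell import *
s,M=st()
C=np.zeros((600,800,3),np.uint8)
for i,(n,x,y) in enumerate((("top",258,130),("side",285,150))):
    c=read_camera(n);C[:,i*400:i*400+400]=cv2.resize(c["pixels"][y:y+150,x:x+100,::-1],(400,600),interpolation=cv2.INTER_CUBIC)
cv2.imwrite("pics/g1.png",C)
E
```

```text
t 4.425 p [492.33  79.81  43.88] x [ 0.64  0.   -0.77] y [ 0. -1. -0.] z [-0.77 -0.   -0.64] F [-0.62  0.8   0.93] w 84.7726698313976 gf 0.0
```

View pics/g1.png

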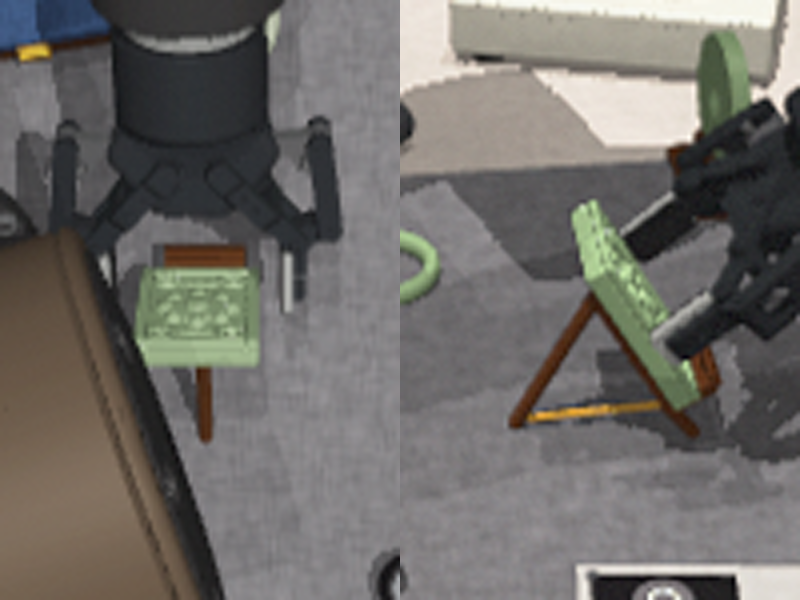

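The top view shows the right fingertip at (330,208). In the side view the near tip is at (351,237), beside the plaque's long edge. I'll work out where that is in the plaque frame.

```bash
python3 - <<'E'
from h import *
from cell import *
T=dict(np.load("top0.npz"));S=dict(np.load("side0.npz"))
s=sense();M=Ro.from_rotvec(s["ee_rot"]).as_matrix()
X=tri(T,(258+288/4,130+311/4),S,(285+265/4,150+350/4))
r=np.radians(30);zp=np.array([np.cos(r),0,np.sin(r)]);xp=np.array([np.sin(r),0,-np.cos(r)])
d=X-[520,79.7,67.6]
print(X,"plaque x,z",d@xp,d@zp,"tool",M.T@(X-s["eef_pos"]),"dist",proj(T,X)-[330,207.75])
d=s["eef_pos"]-48*M[:,2]-[520,79.7,67.6];print(d@xp,d@zp)
E
```

```text
[530.29684104  31.96464915  74.24922136] plaque x,z -0.6099740921465973 12.241936595211818 tool [  1.09984376  47.85871488 -48.5778069 ] dist [ 0.19507059 -1.63932638]
-1.6297525109710325 11.479196016575797
```

{"fn": "jog_arm", "kwargs": {"deltas": [[[-1.5,0,-1.3,0,0,0,0],[0,0,0,0,0,0,0.25],[0,0,0,0,0,0,0.35],[0,0,0,0,0,0,0.5],[0,0,0,0,0,0,0.8],[0,0,0,0,0,0,1],[0,0,0,0,0,0,1],[0,0,0,0,0,0,1]]]}}

```text
time_s: 5.52
eef_pos: [490.9, 79.9, 42.7]
ee_rot: [-2.848, -0.001, 1.326]
wrist_force: [4.0, 2.7, 5.8]
grip_width: 62.5
gripper_force: 66.4
```

```bash
python3 - <<'E'
from h import *
from cell import *
s,M=st()
C=np.zeros((600,800,3),np.uint8)
for i,(n,x,y) in enumerate((("top",258,130),("side",285,150))):
    c=read_camera(n);C[:,i*400:i*400+400]=cv2.resize(c["pixels"][y:y+150,x:x+100,::-1],(400,600),interpolation=cv2.INTER_CUBIC)
cv2.imwrite("pics/g2.png",C)
E
```

```text
t 5.525 p [490.88  79.91  42.7 ] x [ 0.64  0.   -0.77] y [ 0. -1. -0.] z [-0.77 -0.   -0.64] F [4.   2.75 5.85] w 62.50372566802717 gf 66.3811469078064
```

View pics/g2.png

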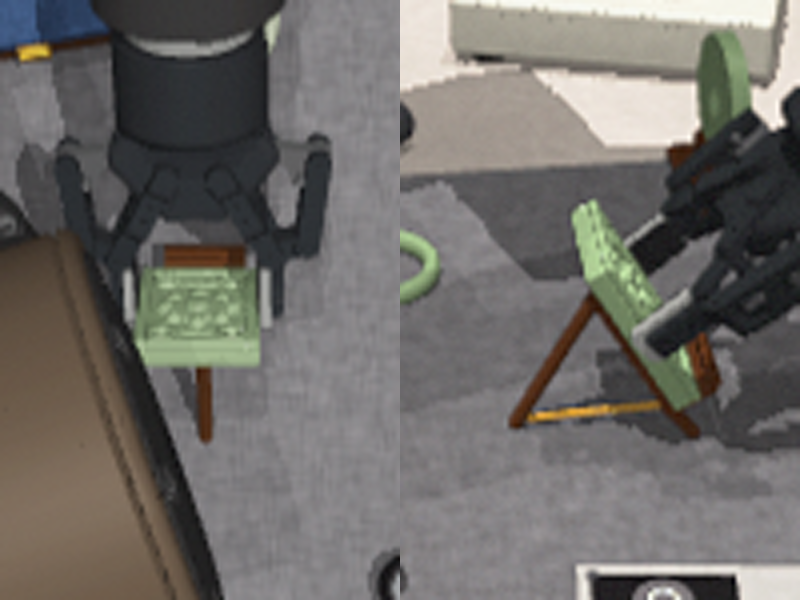

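The picture shows both pads on the plaque's long sides near its middle, at about (290,203) and (325,203). The width is 62.5 mm and the grip is firm. Next I lift, turn and carry.

{"fn": "jog_arm", "kwargs": {"deltas": [[[0,0,5,0,0,0,1],[0,0,8,0,0,0,1],[0,0,12,0,0,0,1],[0,0,15,0,0,0,1],[0,0,20,0,0,0,1],[0,0,20,0,0,0,1],[0,0,20,0,0,0,1],[0,0,10,0,0,0,1]]]}}

```text
time_s: 6.62
eef_pos: [490.9, 79.9, 154.2]
ee_rot: [-2.848, -0.002, 1.324]
wrist_force: [0.6, 0.1, -1.6]
grip_width: 62.2
gripper_force: 65.5
```

{"fn": "jog_arm", "kwargs": {"deltas": [[[11.4,-24.8,0,0,-6,0,1],[11.4,-24.8,0,0,-6,0,1],[11.4,-24.8,0,0,-6,0,1],[11.4,-24.8,0,0,-6,0,1],[11.4,-24.8,0,0,-6,0,1],[11.4,-24.8,0,0,-6,0,1],[11.4,-24.8,0,0,-6,0,1],[11.4,-24.8,0,0,-6,0,1],[11.4,-24.8,0,0,-6,0,1],[11.4,-24.8,0,0,-6,0,1]]]}}

```text
time_s: 7.88
eef_pos: [603.9, -168.9, 152.7]
ee_rot: [3.129, 0.001, 0.278]
wrist_force: [0.7, 0.5, -3.5]
grip_width: 62.2
gripper_force: 66.0
```

{"fn": "jog_arm", "kwargs": {"deltas": [[[0,0,-18,0,0,-2.45,1],[0,0,-18,0,0,-2.45,1],[0,0,-18,0,0,-2.45,1],[0,0,-18,0,0,0,1],[0,0,-18,0,0,0,1],[0,0,-16,0,0,0,1],[0,0,0,0,0,0,1],[0,0,0,0,0,0,1]]]}}

```text
time_s: 8.88
eef_pos: [604.8, -168.2, 46.9]
ee_rot: [3.112, -0.198, 0.273]
wrist_force: [-0.8, -0.2, -3.0]
grip_width: 62.5
gripper_force: 66.2
```

```bash
python3 - <<'E'
from h import *
from cell import *
s,M=st()
C=np.zeros((600,800,3),np.uint8)
for i,(n,x,y) in enumerate((("top",375,100),("side",370,215))):
    c=read_camera(n);np.savez(n+"1.npz",**c);C[:,i*400:i*400+400]=cv2.resize(c["pixels"][y:y+150,x:x+100,::-1],(400,600),interpolation=cv2.INTER_CUBIC)
cv2.imwrite("pics/h1.png",C)
E
```

```text
t 8.875 p [ 604.78 -168.25   46.93] x [ 0.98 -0.13  0.17] y [-0.13 -0.99  0.  ] z [ 0.17 -0.02 -0.98] F [-0.76 -0.16 -3.03] w 62.48409902322595 gf 66.18648290634155
```

View pics/h1.png

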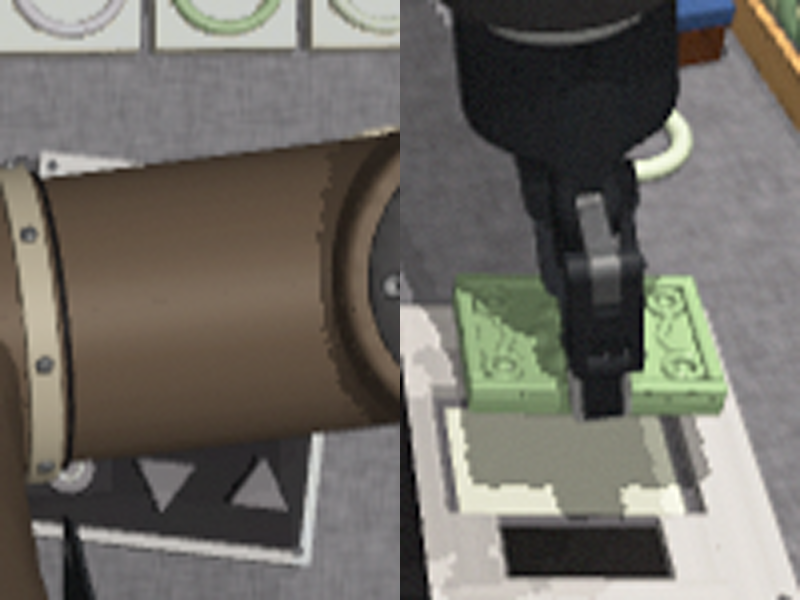

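The side view shows the plaque level above the recess. Its top-face corners are near (384,284), (444,284), (451,313) and (387,313.5). The top view is blocked by the forearm, so I'll check the plaque against its expected projection.

```bash
python3 - <<'E'
from h import *
from cell import *
S=dict(np.load("side1.npz"))
s=sense();M=Ro.from_rotvec(s["ee_rot"]).as_matrix()
# plaque pose from grasp: relative to tool
a=np.radians(50.1);M0=np.array([[.6414,0,-.7672],[0,-1,0],[-.7672,0,-.6414]]).T
r=np.radians(30);P0=np.array([[np.sin(r),0,-np.cos(r)],[0,1,0],[np.cos(r),0,np.sin(r)]]).T
rel=M0.T@P0; pr=M0.T@(np.array([520,79.7,67.6])-[490.88,79.91,42.7])
P=M@rel;C=s["eef_pos"]+M@pr
print("C",C,"P",P)
obs={(-48,32,15):(456,277),(48,32,15):(696,276),(48,-32,15):(724,392),(-48,-32,15):(467,394),(-48,-32,0):(470,412),(48,-32,0):(722,413)}
pts=[]
for k,o in obs.items():
    X=C+P@np.array(k,float);o=np.array([370+(o[0]-400)/4,215+o[1]/4]);e=o-proj(S,X)
    w=ray(S,o,X[2])-X;print(k,"px err",e,"xy err at height",w[:2])
E
```

```text
C [ 597.93260728 -167.51633261   84.91571007] P [[ 9.91877097e-01  1.27125098e-01 -2.99971294e-03]
 [-1.27123728e-01  9.91886691e-01  4.30873104e-04]
 [ 3.03015013e-03 -4.60389417e-05  9.99990308e-01]]
(-48, 32, 15) px err [1.53096634 2.5120475 ] xy err at height [ 0.99597091 -6.21563844]
(48, 32, 15) px err [1.63146276 2.08470943] xy err at height [ 0.85119112 -5.15961338]
(48, -32, 15) px err [-0.81890717  2.582315  ] xy err at height [-3.13575721 -4.99976582]
(-48, -32, 15) px err [-0.43425335  3.30457411] xy err at height [-2.30718291 -6.60186443]
(-48, -32, 0) px err [1.19673302 0.67063203] xy err at height [ 1.4520599  -1.57327309]
(48, -32, 0) px err [0.41884992 0.69366786] xy err at height [ 0.11056183 -1.4576169 ]
```

{"fn": "jog_arm", "kwargs": {"deltas": [[[0,0,-10,0,0,0,1],[0,0,-10,0,0,0,1],[0,0,-10,0,0,0,1],[0,0,-8,0,0,0,1],[0,0,-6,0,0,0,1],[0,0,-2,0,0,0,1],[0,0,0,0,0,0,1],[0,0,0,0,0,0,1]]]}}

```text
time_s: 9.98
eef_pos: [604.7, -168.2, 0.7]
ee_rot: [3.112, -0.199, 0.273]
wrist_force: [-0.1, 0.5, -2.3]
grip_width: 62.3
gripper_force: 66.3
```

```bash
python3 - <<'E'
from h import *
from cell import *
s,M=st()
c=read_camera("side");np.savez("side2.npz",**c)
x,y=375,265
im=cv2.resize(c["pixels"][y:y+100,x:x+133,::-1],(798,600),interpolation=cv2.INTER_CUBIC)
L=np.array([[np.cos(np.radians(-7.35)),np.sin(np.radians(-7.35)),0],[np.sin(np.radians(7.35)),np.cos(np.radians(7.35)),0],[0,0,1]])
L=np.c_[L[0],[.1279,.9918,0],[0,0,1]]
q=[proj(c,np.array([598,-167,32])+L@np.array([a*51,b*35,0])) for a,b in((1,1),(1,-1),(-1,-1),(-1,1))]
cv2.polylines(im,[((np.array(q)-[x-.0,y])*6).astype(int)],True,(0,0,255),1)
C=s["eef_pos"]+[-6.9,.7,37.9]
q=[proj(c,C+L@np.array([a*48,b*32,0])) for a,b in((1,1),(1,-1),(-1,-1),(-1,1))]
cv2.polylines(im,[((np.array(q)-[x,y])*6).astype(int)],True,(255,0,0),1)
cv2.imwrite("pics/h2.png",im);print(C)
E
```

```text
t 9.975 p [ 604.75 -168.17    0.75] x [ 0.98 -0.13  0.17] y [-0.13 -0.99  0.  ] z [ 0.17 -0.02 -0.98] F [-0.13  0.48 -2.26] w 62.285783881828245 gf 66.29338145256042
[ 597.85 -167.47   38.65]
```

View pics/h2.png

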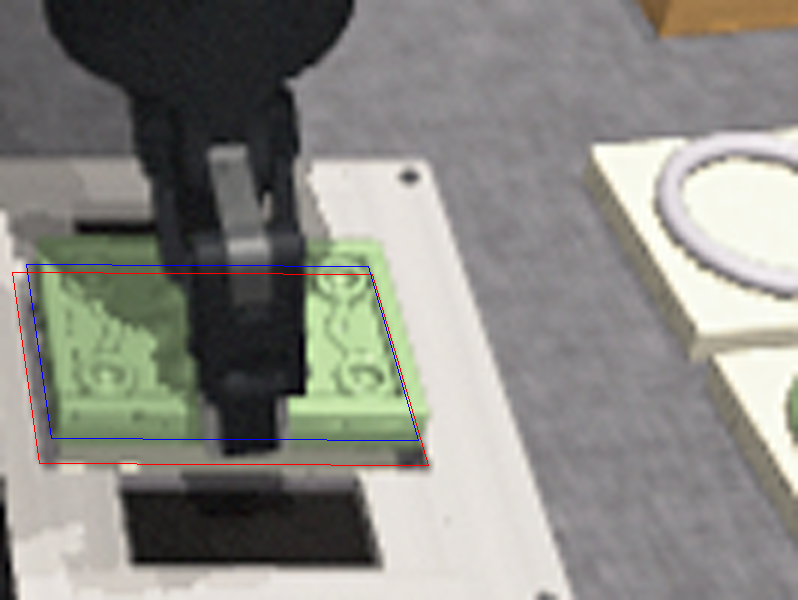

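The predicted plaque bottom (blue) agrees with the seen near edge (52,438)–(420,440). The recess outline (red) also matches the visible rim at (42,462) and (428,465). Now I lower it slowly.

{"fn": "jog_arm", "kwargs": {"deltas": [[[-0.5,0,-3,0,0,0,1],[0,0,-2,0,0,0,1],[0,0,-2,0,0,0,1],[0,0,-1.5,0,0,0,1],[0,0,-1,0,0,0,1],[0,0,0,0,0,0,1]]]}}

```text
time_s: 10.78
eef_pos: [604.0, -168.2, -9.2]
ee_rot: [3.112, -0.199, 0.272]
wrist_force: [-0.3, -0.0, -2.8]
grip_width: 62.7
gripper_force: 66.3
```

{"fn": "jog_arm", "kwargs": {"deltas": [[[0,0,-1,0,0,0,1],[0,0,-1,0,0,0,1],[0,0,-1,0,0,0,1],[0,0,0,0,0,0,1]]]}}

```text
time_s: 11.28
eef_pos: [604.0, -168.2, -11.9]
ee_rot: [3.112, -0.199, 0.273]
wrist_force: [-1.8, 0.8, 1.7]
grip_width: 62.4
gripper_force: 66.6
```

Force has risen from −2.8 to +1.7 N, so it has touched. I'll go a touch lower.

{"fn": "jog_arm", "kwargs": {"deltas": [[[0,0,-0.6,0,0,0,1],[0,0,0,0,0,0,1]]]}}

```text
time_s: 11.52
eef_pos: [604.0, -168.2, -11.9]
ee_rot: [3.112, -0.198, 0.273]
wrist_force: [-4.8, 1.2, 7.2]
grip_width: 62.1
gripper_force: 67.5
```

{"fn": "jog_arm", "kwargs": {"deltas": [[[0,0,0,0,0,0,0.2],[0,0,0,0,0,0,0.1],[0,0,0,0,0,0,0],[0,0,0,0,0,0,0],[0,0,0,0,0,0,0]]]}}

```text
time_s: 12.15
eef_pos: [604.0, -168.2, -12.8]
ee_rot: [3.112, -0.199, 0.272]
wrist_force: [-0.9, 0.1, -0.7]
grip_width: 85.6
gripper_force: 0.0
```

{"fn": "jog_arm", "kwargs": {"deltas": [[[-1,0,6,0,0,0,0],[-2,0,12,0,0,0,0],[-4,0,25,0,0,0,0],[-7,1,40,0,0,0,0],[-7,1,40,0,0,0,0],[0,0,0,0,0,0,0]]]}}

```text
time_s: 12.9
eef_pos: [585.1, -166.2, 115.4]
ee_rot: [3.112, -0.198, 0.284]
wrist_force: [-0.4, -0.1, -0.2]
grip_width: 85.5
gripper_force: 0.0
```

```bash
python3 - <<'E'
from h import *
from cell import *
s,M=st()
c=read_camera("side");np.savez("side3.npz",**c);h=cv2.cvtColor(c["pixels"],cv2.COLOR_RGB2HSV)
m=cv2.inRange(h,(40,40,40),(85,255,255));m[:260]=0;m[380:]=0;m[:,:370]=0;m[:,480:]=0
cn=max(cv2.findContours(m,0,2)[0],key=cv2.contourArea);hull=cv2.convexHull(cn)
q=cv2.approxPolyDP(hull,3,True)[:,0];print("contour",q.tolist(),cv2.contourArea(cn))
L=np.c_[[.9918,-.1279,0],[.1279,.9918,0],[0,0,1]]
for a,b in((1,1),(1,-1),(-1,-1),(-1,1)):print("expected flat",proj(c,np.array([598,-167,39])+L@np.array([a*48,b*32,0])))
for p in q: print(p,ray(c,p,39)[:2])
E
```

```text
t 12.9 p [ 585.06 -166.19  115.35] x [ 0.98 -0.12  0.18] y [-0.13 -0.99 -0.  ] z [ 0.18 -0.02 -0.98] F [-0.35 -0.13 -0.19] w 85.54095657419576 gf 0.0
contour [[436, 311], [443, 342], [383, 342], [380, 310]] 1964.0
expected flat [436.37 309.06]
expected flat [444.85 338.11]
expected flat [383.61 337.7 ]
expected flat [379.4  308.71]
[436 311] [ 647.55 -145.74]
[443 342] [ 635.89 -212.17]
[383 342] [ 543.28 -201.03]
[380 310] [ 554.78 -132.23]
```

{"fn": "jog_arm", "kwargs": {"deltas": [[[-19,15.8,0,0.33,2.55,0,0.5],[-19,15.8,0,0.33,2.55,0,1],[-19,15.8,0,0.33,2.55,0,1],[-19,15.8,-10,0.33,2.55,0,1],[0,0,-20,0,0,0,1],[0,0,-20,0,0,0,1],[0,0,-20,0,0,0,1],[0,0,0,0,0,0,1],[0,0,0,0,0,0,1]]]}}

```text
time_s: 14.08
eef_pos: [506.9, -102.9, 40.4]
ee_rot: [-3.135, 0.2, 0.009]
wrist_force: [0.4, 0.0, 0.6]
grip_width: -0.1
gripper_force: 0.0
```

```bash
python3 - <<'E'
from h import *
from cell import *
s,M=st()
for n in("top","side"):
    c=read_camera(n);np.savez(n+"4.npz",**c)
    print(n,[proj(c,s["eef_pos"]-b*M[:,2]) for b in(0,20,34)],"key",proj(c,[509.1,-103,42]))
    h=cv2.cvtColor(c["pixels"],cv2.COLOR_RGB2HSV)
    if n=="side":
        m=cv2.inRange(c["pixels"],(0,0,0),(60,60,60))[240:320,325:385]
        print("\n".join("".join("#" if v else "." for v in r) for r in m[::2]))
E
```

```text
t 14.075 p [ 506.91 -102.94   40.37] x [ 0.99 -0.13 -0.01] y [-0.13 -0.99  0.  ] z [-0.01  0.   -1.  ] F [0.38 0.04 0.63] w -0.09178628868670442 gf 0.0
top [array([392.19, 217.69]), array([393.67, 216.85]), array([394.75, 216.25])] key [392.32 216.62]
side [array([348.92, 299.75]), array([349.47, 291.13]), array([349.86, 284.93])] key [350.22 298.98]
.................###########################................
.................##########################.................
.................############......########.................
.................############......########.................
.................###########.......#######..................
..............#...##########.......######...................
..................##########.......######...................
..................##########.......######...................
..................##########.......#####....................
..................##########.......#####....................
...................####................#....................
....................########.......#####....................
...............
[... 992 characters left out ...]
#############................
........##########...............###########................
.........#########.......###......###########...............
.........#########................###########...............
.........#########...............############...............
.........##########.............#############...............
.........#############.......#################..............
.........#####################################..............
.........#####################################..............
.........#####################################..............
.........####################....##############.............
.........################........##############.............
```

{"fn": "jog_arm", "kwargs": {"deltas": [[[1,0,-10,0,0,0,1],[1,0,-10,0,0,0,1],[0,0,-4,0,0,0,1],[0,0,0,0,0,0,1]]]}}

```text
time_s: 14.68
eef_pos: [508.6, -103.1, 15.7]
ee_rot: [-3.135, 0.2, 0.01]
wrist_force: [0.3, -0.0, 0.2]
grip_width: -0.3
gripper_force: 0.0
```

{"fn": "jog_arm", "kwargs": {"deltas": [[[0,0,-2,0,0,0,1],[0,0,0,0,0,0,1]]]}}

```text
time_s: 14.92
eef_pos: [509.0, -103.0, 14.3]
ee_rot: [-3.135, 0.2, 0.008]
wrist_force: [0.3, -0.3, 0.4]
grip_width: 0.2
gripper_force: 0.0
```

{"fn": "jog_arm", "kwargs": {"deltas": [[[0,0,-2,0,0,0,1],[0,0,0,0,0,0,1]]]}}

```text
time_s: 15.18
eef_pos: [508.9, -103.0, 12.2]
ee_rot: [-3.135, 0.2, 0.008]
wrist_force: [0.9, -0.7, -0.0]
grip_width: 0.3
gripper_force: 0.0
```

{"fn": "jog_arm", "kwargs": {"deltas": [[[0,0,-2,0,0,0,1],[0,0,0,0,0,0,1]]]}}

```text
time_s: 15.42
eef_pos: [508.8, -103.0, 10.1]
ee_rot: [-3.135, 0.2, 0.008]
wrist_force: [-0.1, 0.3, -0.7]
grip_width: 0.0
gripper_force: 0.0
```

{"fn": "jog_arm", "kwargs": {"deltas": [[[0,0,-2,0,0,0,1],[0,0,0,0,0,0,1]]]}}

```text
time_s: 15.68
eef_pos: [508.8, -103.0, 8.1]
ee_rot: [-3.135, 0.2, 0.008]
wrist_force: [0.4, 0.0, -0.1]
grip_width: 0.2
gripper_force: 0.0
```

{"fn": "jog_arm", "kwargs": {"deltas": [[[0,0,-1.5,0,0,0,1],[0,0,0,0,0,0,1]]]}}

```text
time_s: 15.92
eef_pos: [509.1, -103.0, 6.8]
ee_rot: [-3.135, 0.2, 0.008]
wrist_force: [0.5, 1.2, 2.7]
grip_width: -0.1
gripper_force: 0.7
```

{"fn": "jog_arm", "kwargs": {"deltas": [[[0,0,-1.5,0,0,0,1],[0,0,0,0,0,0,1]]]}}

```text
time_s: 16.18
eef_pos: [509.1, -103.0, 5.3]
ee_rot: [-3.135, 0.2, 0.008]
wrist_force: [0.6, 0.1, 2.5]
grip_width: -0.1
gripper_force: 1.2
```

{"fn": "jog_arm", "kwargs": {"deltas": [[[0,0,-1.5,0,0,0,1],[0,0,0,0,0,0,1]]]}}

```text
time_s: 16.42
eef_pos: [509.1, -103.0, 3.8]
ee_rot: [-3.135, 0.2, 0.008]
wrist_force: [-0.4, 0.7, 3.4]
grip_width: 0.0
gripper_force: 1.6
```

{"fn": "jog_arm", "kwargs": {"deltas": [[[0,0,-1,0,0,0,1],[0,0,0,0,0,0,1]]]}}

```text
time_s: 16.68
eef_pos: [509.1, -103.0, 2.8]
ee_rot: [-3.135, 0.2, 0.007]
wrist_force: [0.5, 0.5, 4.0]
grip_width: 0.2
gripper_force: 1.9
```

{"fn": "jog_arm", "kwargs": {"deltas": [[[0,0,-0.7,0,0,0,1],[0,0,0,0,0,0,1]]]}}

```text
time_s: 16.92
eef_pos: [509.1, -103.0, 2.2]
ee_rot: [-3.135, 0.2, 0.008]
wrist_force: [-0.4, 0.3, 4.4]
grip_width: -0.1
gripper_force: 2.3
```

{"fn": "jog_arm", "kwargs": {"deltas": [[[0,0,-0.5,0,0,0,1],[0,0,0,0,0,0,1]]]}}

```text
time_s: 17.18
eef_pos: [509.1, -103.0, 2.1]
ee_rot: [-3.135, 0.2, 0.007]
wrist_force: [-2.0, 0.3, 9.5]
grip_width: -0.0
gripper_force: 4.8
```

{"fn": "jog_arm", "kwargs": {"deltas": [[[0,0,15,0,0,0,1],[0,0,25,0,0,0,1],[-4.3,-34.4,0,0,0,0,1],[-4.3,-34.4,0,0,0,0,1],[-4.4,-34.4,0,0,0,0,1],[0,0,-14,0,0,0,1],[0,0,-10,0,0,0,1],[0,0,-6,0,0,0,1],[0,0,0,0,0,0,1]]]}}

```text
time_s: 18.3
eef_pos: [495.7, -205.6, 11.1]
ee_rot: [-3.135, 0.199, 0.01]
wrist_force: [0.4, -0.3, -0.5]
grip_width: 0.1
gripper_force: 0.0
```

```bash
python3 - <<'E'
from h import *
from cell import *
s,M=st()
c=read_camera("top");np.savez("top5.npz",**c)
h=cv2.cvtColor(c["pixels"],cv2.COLOR_RGB2HSV);m=cv2.inRange(h,(35,40,40),(85,255,255))[145:215,385:455]
print("\n".join("".join("#" if v else "." for v in r) for r in m[::2]))
E
```

```text
t 18.3 p [ 495.67 -205.55   11.06] x [ 0.99 -0.13 -0.01] y [-0.13 -0.99  0.  ] z [-0.01  0.   -1.  ] F [ 0.37 -0.33 -0.53] w 0.11440940974798294 gf 0.0
......................................................................
......................................................................
......................................................................
......................................................................
........................##.#..........................................
.......................######################.........................
......................###############################.................
......................####........###################.................
....................................################..................
......................................#............#..................
......................................................................
......................................................................
......................................................................
.........................
[... 836 characters left out ...]
.............................................................
......................................................................
......................................................................
......................................................................
......................................................................
......................................................................
......................................................................
......................................................................
......................................................................
......................................................................
```

Now I press the brighter key. The stop should be near TCP z = 2.

{"fn": "jog_arm", "kwargs": {"deltas": [[[0,0,-2,0,0,0,1],[0,0,-2,0,0,0,1],[0,0,-1.5,0,0,0,1],[0,0,-1.5,0,0,0,1],[0,0,-1,0,0,0,1],[0,0,0,0,0,0,1],[0,0,0,0,0,0,1]]]}}

```text
time_s: 19.23
eef_pos: [496.1, -206.1, 3.7]
ee_rot: [-3.135, 0.2, 0.007]
wrist_force: [-0.3, 2.9, 3.4]
grip_width: -0.4
gripper_force: 1.7
```

{"fn": "jog_arm", "kwargs": {"deltas": [[[0,0,-0.7,0,0,0,1],[0,0,0,0,0,0,1]]]}}

```text
time_s: 19.48
eef_pos: [496.1, -206.2, 3.0]
ee_rot: [-3.135, 0.2, 0.007]
wrist_force: [1.0, 2.5, 4.4]
grip_width: -0.3
gripper_force: 1.9
```

{"fn": "jog_arm", "kwargs": {"deltas": [[[0,0,-0.8,0,0,0,1],[0,0,0,0,0,0,1]]]}}

```text
time_s: 19.73
eef_pos: [496.2, -206.2, 2.2]
ee_rot: [-3.135, 0.2, 0.007]
wrist_force: [-0.2, 3.1, 4.2]
grip_width: 0.3
gripper_force: 2.4
```

{"fn": "jog_arm", "kwargs": {"deltas": [[[0,0,-0.6,0,0,0,1],[0,0,0,0,0,0,1]]]}}

```text
time_s: 19.98
eef_pos: [496.2, -206.2, 2.1]
ee_rot: [-3.135, 0.2, 0.007]
wrist_force: [-2.7, 3.8, 11.0]
grip_width: 0.1
gripper_force: 5.1
```

{"fn": "jog_arm", "kwargs": {"deltas": [[[0,0,15,0,0,0,1],[0,0,40,0,0,0,1],[0,0,50,0,0,0,1],[0,0,50,0,0,0,1],[-20,40,20,0,0,0,1],[-20,50,0,0,0,0,1],[-20,50,0,0,0,0,1],[0,50,0,0,0,0,1],[0,50,0,0,0,0,1],[0,0,0,0,0,0,1]]]}}

```text
time_s: 21.22
eef_pos: [435.7, 36.1, 177.1]
ee_rot: [-3.135, 0.194, 0.007]
wrist_force: [0.7, 0.6, -0.0]
grip_width: -0.1
gripper_force: 0.0
```

```bash
python3 - <<'E'
from h import *
from cell import *
s,M=st()
c=read_camera("top")
h=cv2.cvtColor(c["pixels"],cv2.COLOR_RGB2HSV);m=cv2.inRange(h,(35,40,40),(85,255,255));m[:140]=0;m[220:]=0;m[:,:385]=0;m[:,460:]=0
m=cv2.morphologyEx(m,cv2.MORPH_CLOSE,np.ones((5,5)))
cn=max(cv2.findContours(m,0,2)[0],key=cv2.contourArea);(u,v),wh,an=cv2.minAreaRect(cn)
print(u,v,wh,an,"centre on z=39",ray(c,(u,v),39)[:2],"expected px",proj(c,[598,-167,39]),cv2.contourArea(cn))
q=cv2.boxPoints(((u,v),wh,an));print([np.linalg.norm(ray(c,q[i],39)-ray(c,q[i-1],39)).round(1) for i in range(4)])
E
```

```text
t 21.225 p [435.73  36.08 177.09] x [ 0.99 -0.12 -0.  ] y [-0.12 -0.99 -0.  ] z [-0.  0. -1.] F [ 0.75  0.65 -0.05] w -0.14872269366717625 gf 0.0
420.0699462890625 176.1552734375 (30.43714141845703, 44.22441101074219) 6.709836959838867 centre on z=39 [ 596.99 -165.65] expected px [420.68 175.69] 1270.5
[np.float64(66.0), np.float64(97.2), np.float64(66.3), np.float64(97.1)]
```

The plaque lies square in the recess, 97 × 66 mm as seen and within 2 mm of the centre. I'm handing in.

```bash
python3 -c "
from cell import *
print(close_job())"
```

```text
the job is handed in; nothing more can be done
None
```

I laid the plaque carved face up in the recess, within about 2 mm of centre by the top camera, then pressed power and brighter to their stops in that order and handed the job in at about 21 s; no verdict came back.

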